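# Load the heel-lift die, then unlatch the press guard gate and hold it wide

## Task

Get the heel press ready for the operator: first put the round rubber blank that matches the die's round cavity fully home in that cavity. Then squeeze the safety catch and after it the bolt catch on the press fully in, swing the guard gate open past its detent, and finish while still holding the gate wide open, at about a right angle or more. Leave the other blanks and everything else on the bench where they are.

Things in the scene. Friction and masses are not known exactly. Their poses are not given: they have to be found in the camera images.
- blank: black hard-rubber disc, diameter 50 mm, 14 mm thick, lying flat on the bench; the only blank that fits the die. Origin: centre of its underside, z up.
- blank_big: black rubber disc, diameter 62 mm, 14 mm thick, too big for the die: leave it. Origin: centre of its underside.
- blank_square: black rubber square, 50 x 50 mm, 14 mm thick, does not fit the die: leave it. Origin: centre of its underside.
- die_hole0 (a point): centre of the mouth of the round cavity in the die, a loose 1.3 kg steel plate 90 x 90 x 22 mm lying flat on the bench; the mouth is in its top face, 22 mm above the bench. Cavity: diameter 53 mm with a 1.5 mm chamfer, 6 mm deep, flat floor, so a blank fully home has its underside 6 mm below this point and stands 8 mm proud.
- safety_mid (a point): midway between the two upright steel tabs of the safety catch (the pair farther from the gate) at rest, 1 mm above their tops, 134 mm above the bench; fixed, press axes. Each tab: 44 mm high, 8 mm thick in x, 24 mm wide in y; 53 mm over their outer faces along x. Moving tab at x = -22.5 mm, fixed tab at x = +22.5 mm.
- safety_catch (a joint): travel of the safety catch's moving tab towards the fixed one (press +x), in m: 0 to 0.002 at the start, 0.014 fully squeezed. About 6 N of friction; it stays where it is put. Below 0.010 its stop blocks the bolt catch. Its low arm and stop (up to 99 mm above the bench) lie beside the tabs, towards the bolt catch.
- bolt_mid (a point): midway between the two upright steel tabs of the bolt catch (the pair nearer the gate) at rest, 1 mm above their tops, 134 mm above the bench; fixed, press axes. Each tab: 44 mm high, 8 mm thick in y, 24 mm wide in x; 53 mm over their outer faces along y. Moving tab at y = +22.5 mm, fixed tab at y = -22.5 mm.
- bolt_catch (a joint): travel of the bolt catch's moving tab towards the fixed one (press -y), in m: 0 to 0.0015 at the start, 0.014 fully squeezed. About 6 N of friction; it stays where it is put. Blocked after 2 mm until the safety catch is in. Above 0.010 the bolt is out of the gate. Its low rod (up to 97 mm above the bench) runs beside the tabs.
- gate_hinge (a point): point on the gate's upright hinge axis, fixed on the press, level with the gate's top edge (88 mm above the bench); press axes. The closed gate runs from here to the right (-y), 170 mm long, 12 mm thick, and opens towards the robot (-x). Its leaf is a steel frame with a clear panel, from 16 to 88 mm above the bench.
- gate_post (a point): top centre of the gate's handle, a black upright round post, diameter 16 mm, standing 50 mm high on the gate's top edge (from 88 to 138 mm above the bench), 120 mm from the hinge axis. Axes turn with the gate; with the gate closed they are the press's.
- gate (a joint): gate angle in rad: 0 closed, grows as it opens towards the robot (clockwise from above), end stop at 1.75. A spring pulls it shut (about 2 N at the post near shut, 4 to 5 N wide open) and a spring detent must be pushed through between about 0.3 and 0.9 rad (about 12 N at the post at most); let go, it swings back. A right angle is 1.57.
- press: the fixed grey bench press, base 280 x 430 mm, column and head at its back (240 mm high). Its axes: x points away from the robot into the press, y to the left along its front, z up; the points on it share them. Origin: bench level, in the plane of the closed gate. Both catches stand on a housing 90 mm high, right of the gate.
- boot: black high-top boot, a bystander, 260 mm long. Origin: centre of its underside.
- shoe: red low shoe, a bystander, 260 mm long. Origin: centre of its underside.
- sole_stack: stack of four black soles, a bystander, 260 mm long, 56 mm high. Origin: centre of its underside.
- hammer: hammer lying on the bench, a bystander. Origin: underside, mid-length.
- brush: brush lying on the bench, a bystander. Origin: underside, mid-length.
- spool: small wooden thread spool standing on end, a bystander, diameter 36 mm, 40 mm high. Origin: centre of its underside.
- tape: roll of pale tape lying flat, a bystander, diameter 68 mm, 20 mm high. Origin: centre of its underside.
- jar: amber glass jar, a bystander, diameter 56 mm, 60 mm high. Origin: centre of its underside.
Mind the look-alikes: they are no part of the job. Leave any brown, green or orange look-alike of the blank alone.

How it is judged:
On the way, in this order (a step that is already met when the one before it is completed fails the run):
1. the matching blank lies fully home and let go in the die's cavity (horizontal distance between blank and die_hole0 below 0.004 m and z of blank in the frame of die_hole0 below -0.0045 m and contact force between blank and the fingers below 0.1 N), for 0.2 s.
2. the safety catch is squeezed in while the bolt catch is still out (value of joint safety_catch above 0.01 m and value of joint bolt_catch below 0.005 m), for 0.1 s.
3. the bolt catch is squeezed in while the gate is still shut (value of joint bolt_catch above 0.01 m and value of joint gate below 0.15 rad), for 0.1 s.
4. the gate has passed its detent (value of joint gate above 0.95 rad).
At the end, for the whole second after the job is handed in: The gate stands at 1.2 rad (69 degrees) or more, still, held there against its spring by the fingers (more than 1 N on the gate); both catches are squeezed in by more than 9 mm; the 50 mm round blank lies in the cavity, within 4 mm of its centre and at least 4.5 mm deep (value of joint gate above 1.2 rad and velocity of joint gate between -0.1 and 0.1 rad/s and contact force between gate and the fingers above 1 N and value of joint each of safety_catch, bolt_catch above 0.009 m and horizontal distance between blank and die_hole0 below 0.004 m and z of blank in the frame of die_hole0 below -0.0045 m); the arm keeps its last pose, push and grip.
It fails at once if another blank is moved by more than 30 mm (distance of any of blank_big, blank_square from where it was at the start of the episode above 0.03 m).
It fails at once if a bystander on the bench is moved by more than 30 mm (distance of any of boot, shoe, sole_stack, hammer, brush, spool, tape, jar from where it was at the start of the episode above 0.03 m).
It also fails if it takes over 72 s, if anything falls off the work surface, if the arm or the gripper's body presses on something with over 40 N, if the wrist force passes 120 N, or if a joint passes its speed limit or range.

## Robot

A 7-joint arm with a two-finger parallel gripper is mounted at the origin on the work surface. World frame = base frame: x ahead of the robot, y to its left, z up, the work surface at z = 0. Lengths are in m, angles in rad, forces in N, time in s.
With the tool pointing down it reaches from about 0.35 to 0.9 m from the base axis. Payload 8.1 kg.
Tool frame: the origin (TCP) lies midway between the tips of the shut fingers; the grasp point (between the pads) lies 19 mm behind it; z points along the fingers, y is the line along which they close (so a half turn about z gives the same grasp; the last joint's range is limited). The gripper opens to 92 mm and grips with 3 to 60 N. Pads are 19 mm wide; open, the fingers measure 130 mm over their backs; the gripper's body (75 mm by 190 mm) begins 47 mm behind the grasp point.
Start: joints at [1.238, 0.434, 0.025, 1.573, -0.012, 1.134, -0.075], TCP at [0.142, -0.609, 0.227] pointing down, gripper open.
Joint ranges: [-2.62, 2.62], [-0.44, 2.09], [-1.27, 1.32], [0.08, 2.57], [-1.32, 4.46], [0.12, 2], [-2.74, 2.74]. Speed limits (rad/s): [2.22, 2.22, 3.01, 3.01, 3.14, 3.14, 3.14].

## Interface

Orientations are given as a rotation vector (axis times angle).
In Python, from cell import arm gives the robot as it stands.
- The arm moves only by the tool carry_out, never from a script. Its arguments are lists of equal length, an entry for each row: "claw": the finger opening in cm, from 0 to 9.18; "delta_pos": the shift along the tool's x, y, z in cm, a list of three; "angular": the turn, a rotation vector about the tool's x, y, z in rad, a list of three. In form: {"claw": [claw, ...], "delta_pos": [[dx, dy, dz], ...], "angular": [[ax, ay, az], ...]}. A call has 1 to 20 rows; each row shifts and turns the commanded pose from where the row before left it, along the tool's axes as they then stand; what a row does not reach is not made up. A row lasts 1/10 s, in which the tool goes at most 50 mm and 8.59 degrees, less where a joint would pass 70% of its speed; a pose out of reach is approached as far as the arm can. A call with a gripper value outside its range is refused whole. The fingers move at their own pace and stop on an object; "force" is the grip in N (left out, the last holds). Time passes only in rows, so rows that do not move let the fingers close. It gives the time, the measured TCP pose, the force, the opening and the grip force at its end, in the units of the state.
- arm.observe(): the state, without advancing time (a new reading comes with each control period).
- arm.get_image(name): name is "scene" or "top" or "wrist"; returns a dict with "frame" (420x560x3 uint8, red, green, blue), "mtx" (3x3 intrinsics, pixels), "dist" ([k1, k2, p1, p2, k3] as OpenCV has them; the pictures are not rectified), "T" (4x4, takes a point from camera to world coordinates). Camera axes: x right, y down, z forward; pixel columns grow to the right and rows downward; lengths in m; the calibration is good to about 2 mm. A picture is of the moment at which its call begins. There is no depth.
- arm.sign_off(): hands the job in; it is judged then, once.
Trained networks look in a picture, given as the dict that the camera call returned (one of the last four; its "shot" number tells which), for a name from the list of things; names that differ only in an ending like _2 or _b are one class to them, and where a whole thing is asked for, a point or a joint stands for the part that bears it (a point fixed in the world has none). Each returns a list of dicts, best first, with "conf" (0 to 1); they miss things now and then, are a little off and sometimes report something else, mostly with a low value. They report only what shows in the picture. A call takes as long as a camera call. They do not tell look-alikes from the thing itself.
- arm.look_for(label, picture): "centre" ([column, row] as shares, 0 to 1, of the picture: columns of its width, rows of its height, amid what is visible of it).
- arm.trace(label, picture): "region" (420x560 bool, what is visible of it) and "centre" ([column, row] as shares, 0 to 1, of the picture: columns of its width, rows of its height, amid what is visible of it).
- arm.place_of(label, picture): "centre" ([column, row] as shares, 0 to 1, of the picture: columns of its width, rows of its height: a listed point, or the origin of a listed thing).
The state is a dict: "clock": time; "joints": joint angles; "dq": joint speeds; "joint_efforts": joint torques, N m; "position": TCP position; "ee_rot": TCP orientation; "force": force on the tool from outside, world axes, zero at the start; "ft_torque": the same for the moment, N m; "width": opening from 0.0 (shut) to 1.0 (fully open); "gripper_force": force on a finger pad.
Only numpy, scipy, OpenCV 4.12 (cv2) and the standard library are available. Lean on these libraries where they do the work, as an engineer would, in place of code of your own. Each camera call takes 0.05 s, during which the arm holds its last target. There are 200 camera calls.

## Working session

There is one attempt and no reset: what is moved stays moved. The work goes in short steps, Python scripts to look and compute and a tool call to move; the robot and the scene stay as the last step left them, time stands still between calls to the robot, and variables do not carry over. Pictures are saved under pics/ and viewed, at most 10 in all, crops included, and the job is handed in when it is done.

Besides the shell and the picture viewer there is one more tool, called by a JSON object that holds its "op" and its "data". carry_out: Moves the arm, as the interface text tells. Its arguments: {"type":"object","properties":{"claw":{"type":"array","items":{"type":"number"}},"delta_pos":{"type":"array","items":{"type":"array","items":{"type":"number"}}},"angular":{"type":"array","items":{"type":"array","items":{"type":"number"}}},"force":{"type":"number"}},"required":["claw","delta_pos","angular"]}

```bash
mkdir -p pics
cat > h.py <<'E'
import numpy as np,cv2
from cell import arm
from scipy.spatial.transform import Rotation as R
def px(c): return np.array([c[0]*560,c[1]*420])
def ray(p,im):
    u=cv2.undistortPoints(np.array([[p]],float),np.array(im["mtx"]),np.array(im["dist"]))[0,0]
    T=np.array(im["T"]); d=T[:3,:3]@np.array([u[0],u[1],1]); return T[:3,3],d
def at_z(p,im,z):
    o,d=ray(p,im); return o+d*(z-o[2])/d[2]
def proj(P,im):
    T=np.linalg.inv(np.array(im["T"])); q=T[:3,:3]@np.array(P)+T[:3,3]
    return cv2.projectPoints(q[None],np.zeros(3),np.zeros(3),np.array(im["mtx"]),np.array(im["dist"]))[0][0,0]
def save(im,n): cv2.imwrite(n,im["frame"][:,:,::-1])
E
python3 - <<'E'
from h import *
s=arm.observe(); print({k:np.round(v,3).tolist() for k,v in s.items()})
Z=dict(blank=0,blank_big=0,blank_square=0,die_hole0=.022,safety_mid=.134,bolt_mid=.134,gate_hinge=.088,gate_post=.138,press=0,boot=0,shoe=0,sole_stack=0,hammer=0,brush=0,spool=0,tape=0,jar=0)
for n in ["top","scene"]:
    im=arm.get_image(n); save(im,f"pics/{n}0.png"); print(n,np.round(np.array(im["T"])[:3,3],3))
    for k,z in Z.items():
        for d in arm.place_of(k,im)[:3]:
            p=px(d["centre"]); print(k,round(d["conf"],2),p.round(1),at_z(p,im,z).round(4))
E
```

```text
{'clock': 0.0, 'joints': [1.238, 0.435, 0.025, 1.574, -0.012, 1.134, -0.075], 'dq': [0.0, -0.001, -0.001, 0.0, -0.001, -0.003, 0.0], 'joint_efforts': [-0.001, -66.785, 0.985, -31.446, -0.061, 0.043, 0.0], 'position': [0.142, -0.608, 0.226], 'ee_rot': [-3.119, -0.36, 0.0], 'force': [-0.131, -0.363, -0.407], 'ft_torque': [-0.057, -0.033, 0.005], 'gripper_force': 0.0, 'width': 1.001}
top [0.174 0.042 1.786]
blank 0.66 [329.9 185.3] [ 0.6172 -0.2034  0.    ]
blank 0.65 [323.6 213.8] [ 0.5035 -0.1763  0.    ]
blank 0.58 [252.8 179.3] [0.6414 0.0996 0.    ]
blank_big 0.68 [409.9 260.4] [ 0.3225 -0.5015  0.    ]
blank_big 0.54 [377.  198.3] [ 0.565  -0.3862  0.    ]
blank_square 0.72 [357.4 235.8] [ 0.4172 -0.3047  0.    ]
die_hole0 0.89 [294.  230.3] [ 0.4355 -0.0592  0.022 ]
die_hole0 0.29 [197.2 275.2] [0.2664 0.3045 0.022 ]
safety_mid 0.61 [304.7 175. ] [ 0.6225 -0.0939  0.134 ]
bolt_mid 0.86 [278.4 174.3] [0.6252 0.0021 0.134 ]
bolt_mid 0.4 [138.5 250.2] [0.3487 0.4956 0.134 ]
gate_hinge 0.89 [221.9 184.9] [0.5968 0.2117 0.088 ]
gate_post 0.75 [253.7 179.1] [0.6061 0.0919 0.138 ]
gate_
[... 1320 characters left out ...]
te_post 0.9 [336.8 199. ] [0.6014 0.0975 0.138 ]
gate_post 0.33 [188.4 283.6] [ 0.5017 -0.3636  0.138 ]
press 0.92 [337.8 230.1] [0.6018 0.1202 0.    ]
boot 0.69 [347.  144.1] [0.3704 0.5311 0.    ]
boot 0.23 [186.1 286.1] [ 0.4038 -0.3102  0.    ]
shoe 0.57 [401.3 159.2] [0.5789 0.572  0.    ]
sole_stack 0.75 [110.9 314.2] [ 0.3214 -0.4946  0.    ]
sole_stack 0.44 [188.8 281.9] [ 0.3987 -0.2958  0.    ]
hammer 0.73 [172.6 390.6] [ 0.6    -0.5304  0.    ]
brush 0.57 [287.9 161.7] [0.2659 0.3024 0.    ]
spool 0.55 [257.6 342.4] [ 0.6658 -0.3192  0.    ]
tape 0.61 [188.5 253.8] [ 0.3213 -0.2261 -0.    ]
tape 0.26 [320.2 222.1] [0.5398 0.1161 0.    ]
jar 0.8 [280.6 192.1] [0.3536 0.1529 0.    ]
```

View pics/top0.png

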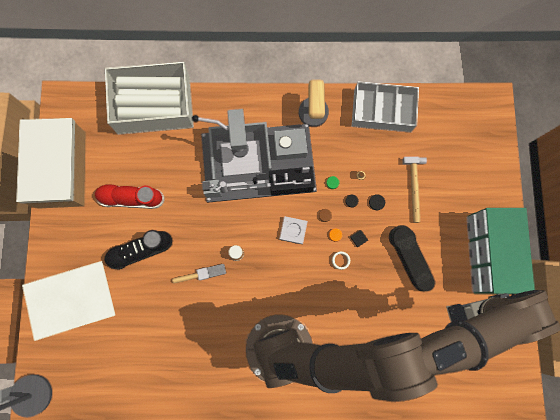

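View pics/scene0.png

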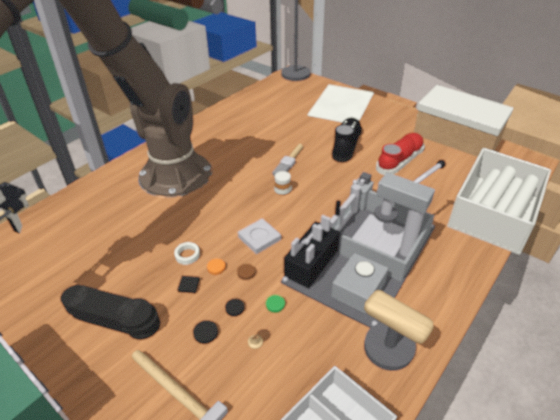

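The top view shows the black discs at (351,201), smaller, and (377,202), bigger. The square is at (358,239), and the look-alikes are green (333,183), brown (324,215) and orange (335,235). The die is at (293,230), with the press at about (255,165). In the scene view the black discs are at (235,307) small and (205,332) big. I choose (351,201) in top, which is (235,307) in scene, and check it in a crop.

Run:
```python
from h import *
ims={n:arm.get_image(n) for n in ["top","scene"]}
for n,im in ims.items():
    for k in ["blank","blank_big"]:
        for d in arm.trace(k,im)[:6]:
            m=d["region"].astype(np.uint8); c=px(d["centre"])
            col=im["frame"][d["region"]].mean(0).round()
            cs,_=cv2.findContours(m,cv2.RETR_EXTERNAL,cv2.CHAIN_APPROX_NONE)
            pts=np.array([at_z(p[0],im,.010)[:2] for p in max(cs,key=len)])
            (cx,cy),r=cv2.minEnclosingCircle(pts.astype(np.float32))
            print(n,k,round(d["conf"],2),c.round(1),col,"xy",round(cx,4),round(cy,4),"d",round(2000*r,1))
a=ims["top"]["frame"][150:260,270:410]; b=ims["scene"]["frame"][230:360,150:320]
a=cv2.resize(a,(400,314),interpolation=cv2.INTER_CUBIC);b=cv2.resize(b,(400,306),interpolation=cv2.INTER_CUBIC)[:306]
b=cv2.copyMakeBorder(b,0,8,0,0,cv2.BORDER_CONSTANT)
cv2.imwrite("pics/crop.png",np.hstack([a,b])[:,:,::-1])
```

```text
top blank 0.71 [324.7 210.7] [137.  86.  50.] xy 0.4976 -0.1816 d 53.3
top blank 0.67 [331.7 184.4] [ 59. 164.  76.] xy 0.6273 -0.2128 d 51.5
top blank 0.3 [379.1 199.8] [61. 55. 48.] xy 0.5488 -0.384 d 66.7
top blank_big 0.71 [376.3 198.4] [54. 51. 47.] xy 0.5506 -0.3827 d 62.8
scene blank 0.71 [244.7 270.9] [145.  97.  62.] xy 0.5007 -0.1788 d 60.5
scene blank 0.6 [277.5 303.9] [ 90. 172.  99.] xy 0.6273 -0.2092 d 56.0
scene blank 0.57 [235.8 306.2] [74. 63. 55.] xy 0.5559 -0.2829 d 58.4
scene blank 0.52 [214.5 264.2] [232. 147.  74.] xy 0.4241 -0.2171 d 55.8
scene blank_big 0.72 [202.8 329.9] [66. 60. 55.] xy 0.5498 -0.3806 d 67.6
scene blank_big 0.46 [236.1 307.9] [80. 67. 57.] xy 0.5563 -0.2808 d 61.4
```

View pics/crop.png

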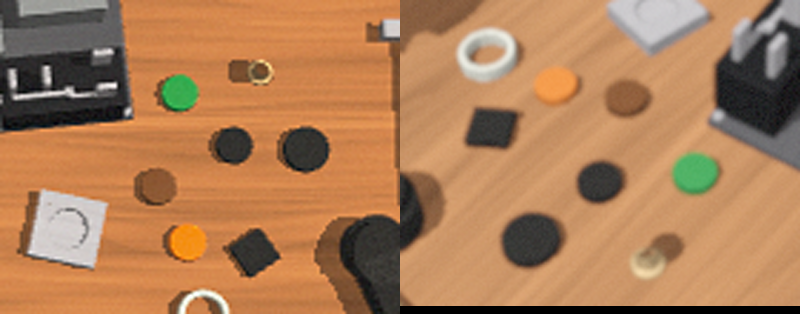

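The crop confirms it: the black 50 mm disc is at crop (233,145), smaller than the big one at (305,149), and about (0.556,-0.284) in world. I move over it for a wrist look.

{"op": "carry_out", "data": {"claw": [9,9,9,9,9,9,9,9,9,9,9,9,9,9,9], "delta_pos": [[3.5,-1.7,-0.5],[3.5,-1.7,-0.5],[3.5,-1.7,-0.5],[3.5,-1.7,-0.5],[3.5,-1.7,-0.5],[3.5,-1.7,-0.5],[3.5,-1.7,-0.5],[3.5,-1.7,-0.5],[3.5,-1.7,-0.5],[3.5,-1.7,-0.5],[3.5,-1.7,-0.5],[3.5,-1.7,-0.5],[3.5,-1.7,-0.5],[0,0,0],[0,0,0]], "angular": [[0,0,0],[0,0,0],[0,0,0],[0,0,0],[0,0,0],[0,0,0],[0,0,0],[0,0,0],[0,0,0],[0,0,0],[0,0,0],[0,0,0],[0,0,0],[0,0,0],[0,0,0]], "force": 20}}

```text
clock: 3.6
position: [0.5357, -0.2889, 0.2916]
ee_rot: [-3.12, -0.364, 0.0]
force: [-0.7, -1.1, -0.9]
width: 0.982
gripper_force: 0.0
```

```bash
cat > w.py <<'E'
from h import *
import sys
def go(P,yaw=None):
    """tool-axes shift (cm) to world P, turn about tool z so that tool y (closing line) has world angle yaw"""
    s=arm.observe(); r=R.from_rotvec(s["ee_rot"]); d=r.inv().apply(np.array(P)-s["position"])*100
    y=r.as_matrix()[:,1]; a=np.arctan2(y[1],y[0]); t=None
    if yaw is not None: t=-((yaw-a+np.pi/2)%np.pi-np.pi/2)
    return d.round(2),None if t is None else round(t,3),"closing yaw",round(a,3)
def look(ks,n="wrist",f=None):
    Z=dict(die_hole0=.022,safety_mid=.134,bolt_mid=.134,gate_hinge=.088,gate_post=.138)
    im=arm.get_image(n)
    if f: save(im,f)
    for k in ks:
        for d in arm.place_of(k,im)[:2]: print(n,k,round(d["conf"],2),px(d["centre"]).round(1),at_z(px(d["centre"]),im,Z.get(k,0)).round(4))
    return im
def disc(im,near,k="blank",z=.012):
    for d in arm.trace(k,im):
        cs,_=cv2.findContours(d["region"].astype(np.uint8),cv2.RETR_EXTERNAL,cv2.CHAIN_APPROX_NONE)
        pts=np.array([at_z(p[0],im,z)[:2] for p in max(cs,key=len)])
        (cx,cy),r=cv2.minEnclosingCircle(pts.astype(np.float32))
        if np.hypot(cx-near[0],cy-near[1])<.04: print(k,round(d["conf"],2),"xy",round(cx,4),round(cy,4),"d",round(2000*r,1),"col",im["frame"][d["region"]].mean(0).round())
E
python3 - <<'E'
from w import *
s=arm.observe(); print(s["position"],s["ee_rot"],np.round(s["joints"],2))
im=look(["blank","die_hole0","safety_mid","bolt_mid"],f="pics/w1.png"); disc(im,(.556,-.284)); print(np.array(im["T"]).round(3))
print(go((.556,-.284,.1)))
E
```

```text
[ 0.53567039 -0.28891061  0.29155233] [-3.12038922e+00 -3.63590318e-01  2.07147998e-04] [ 0.51  0.37 -0.15  1.51  0.06  1.27 -0.98]
wrist blank 0.91 [186.2 175.7] [ 0.5019 -0.1769  0.    ]
wrist blank 0.89 [205.3 242.6] [ 0.4224 -0.2149  0.    ]
wrist die_hole0 0.77 [ 69.7 205.1] [ 0.4408 -0.0544  0.022 ]
wrist safety_mid 0.63 [68.9 20.5] [ 0.6299 -0.098   0.134 ]
blank 0.69 xy 0.5574 -0.2834 d 50.2 col [90. 65. 49.]
[[ 0.229 -0.942 -0.244  0.602]
 [-0.973 -0.222 -0.057 -0.273]
 [-0.001  0.25  -0.968  0.451]
 [ 0.     0.     0.     1.   ]]
(array([ 2.28, -0.18, 19.18]), None, 'closing yaw', np.float64(-1.343))
```

View pics/w1.png

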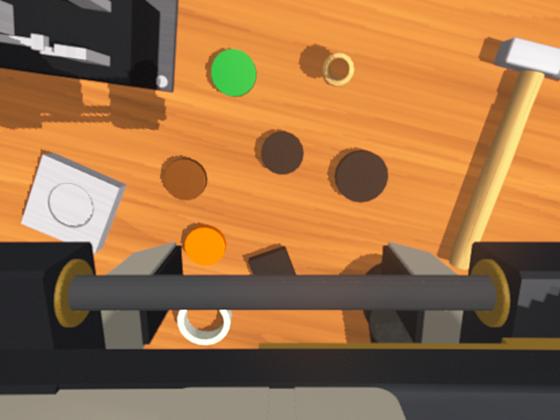

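The wrist view shows the blank at (282,152), big at (361,176), and the square at (272,262), with the die at (71,204) and its corner nearest (125,185). Descend on the blank, fingers opened to 68 mm.

{"op": "carry_out", "data": {"claw": [6.8,6.8,6.8,6.8,6.8,6.8,6.8,6.8,6.8,6.8,6.8,6.8,4,4,4,4,4], "delta_pos": [[2.2,-0.1,3],[0,0,4],[0,0,4],[0,0,4],[0,0,4],[0,0,3],[0,0,3],[0,0,2],[0,0,1],[0,0,0.4],[0,0,0],[0,0,0],[0,0,0],[0,0,0],[0,0,0],[0,0,0],[0,0,0]], "angular": [[0,0,0],[0,0,0],[0,0,0],[0,0,0],[0,0,0],[0,0,0],[0,0,0],[0,0,0],[0,0,0],[0,0,0],[0,0,0],[0,0,0],[0,0,0],[0,0,0],[0,0,0],[0,0,0],[0,0,0]], "force": 20}}

```text
clock: 5.6
position: [0.5566, -0.284, 0.0082]
ee_rot: [3.12, 0.36, 0.001]
force: [-0.8, 0.4, 5.5]
width: 0.537
gripper_force: 20.0
```

{"op": "carry_out", "data": {"claw": [4,4,4,4,4,4,4,4,4,4,4,4,4,4,4], "delta_pos": [[0,0,-1],[0,0,-3],[0,0,-4],[0,0,-4],[-1.4,-3.6,-1.6],[-1.4,-3.6,-1.6],[-1.4,-3.6,-1.6],[-1.4,-3.6,-1.6],[-1.4,-3.6,-1.6],[-1.4,-3.6,-1.6],[-1.4,-3.6,-1.6],[0,0,0],[0,0,0],[0,0,0],[0,0,0]], "angular": [[0,0,0],[0,0,0],[0,0,0],[0,0,0],[0,0,0],[0,0,0],[0,0,0],[0,0,0],[0,0,0],[0,0,0],[0,0,0],[0,0,0],[0,0,0],[0,0,0],[0,0,0]]}}

```text
clock: 7.1
position: [0.4036, -0.0615, 0.2393]
ee_rot: [-3.121, -0.358, 0.001]
force: [-0.2, -0.3, 0.1]
width: 0.538
gripper_force: 20.0
```

Run:
```python
from w import *
s=arm.observe(); print(s["position"],s["ee_rot"],s["width"],s["gripper_force"])
im=look(["blank","die_hole0","safety_mid","bolt_mid","gate_post","gate_hinge"],f="pics/w2.png")
for d in arm.trace("die_hole0",im)[:2]:
    m=d["region"].astype(np.uint8); c=max(cv2.findContours(m,0,1)[0],key=cv2.contourArea)
    pts=np.array([at_z(p[0],im,.022)[:2] for p in c]).astype(np.float32); print(d["conf"],cv2.minAreaRect(pts))
look(["die_hole0"]);look(["die_hole0"],"top");look(["die_hole0"],"scene")
```

```text
[ 0.40359702 -0.06153829  0.23934439] [-3.12100085e+00 -3.57769076e-01  1.20512492e-03] 0.5383964445948497 19.999956786632538
wrist blank 0.94 [283.1 264.4] [ 0.3052 -0.0853  0.    ]
wrist blank 0.91 [425.4 192.9] [ 0.4216 -0.217   0.    ]
wrist die_hole0 0.72 [283.8 142.7] [ 0.4412 -0.0544  0.022 ]
0.66 ((0.4404737949371338, -0.05470911040902138), (0.09143175929784775, 0.09148218482732773), 77.66768646240234)
0.6 ((0.4119423031806946, -0.29754599928855896), (0.05413815751671791, 0.053595636039972305), 32.919288635253906)
wrist die_hole0 0.66 [284.5 143.3] [ 0.4407 -0.0544  0.022 ]
scene die_hole0 0.71 [260.6 232. ] [ 0.4403 -0.0464  0.022 ]
```

View pics/w2.png

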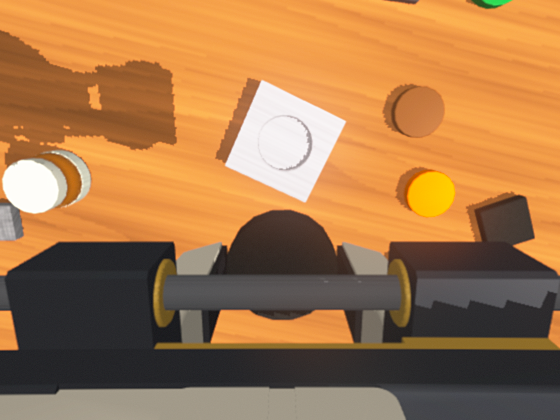

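The wrist view shows the blank held (front edge at (283,211)), the die's cavity at (284,142) amid its plate, and orange (431,193) and brown (418,110) well away.

Run:
```python
from w import *
s=arm.observe(); r=R.from_rotvec(s["ee_rot"]); im=arm.get_image("wrist")
for off in [-.003,0,.003]:
    c=s["position"]+r.apply([off,0,.008]); 
    a=[c+r.apply([.025*np.cos(t),.025*np.sin(t),0]) for t in np.linspace(-1.2,1.2,41)]
    p=np.array([proj(q,im) for q in a]); print(off,p[p[:,1].argmin()].round(1), p[[0,-1]].round(1))
f=cv2.cvtColor(im["frame"],cv2.COLOR_RGB2GRAY); print(f[200:222,283])
print(go((.4407,-.0545,.12)))
```

```text
-0.003 [282.5 214.3] [[233.5 246.7]
 [331.6 246.6]]
0 [282.5 208. ] [[233.3 240.7]
 [331.8 240.7]]
0.003 [282.5 201.7] [[233.1 234.7]
 [332.  234.6]]
[184 185 188 191 193 194 190 186 181 156  96  66  62  62  62  61  64  63
  64  62  60  62]
(array([ 3.77,  0.24, 11.97]), None, 'closing yaw', np.float64(-1.341))
```

{"op": "carry_out", "data": {"claw": [4,4,4,4,4,4,4,4,4,4,4], "delta_pos": [[2,0.1,2],[1.8,0.1,3],[0,0,4],[0,0,4],[0,0,3],[0,0,3],[0,0,1],[0,0,0],[0,0,0],[0,0,0],[0,0,0]], "angular": [[0,0,0],[0,0,0],[0,0,0],[0,0,0],[0,0,0],[0,0,0],[0,0,0],[0,0,0],[0,0,0],[0,0,0],[0,0,0]]}}

```text
clock: 8.95
position: [0.4418, -0.0542, 0.0409]
ee_rot: [3.12, 0.36, 0.004]
force: [0.4, 0.0, 0.3]
width: 0.534
gripper_force: 20.0
```

Run:
```python
from w import *
print(arm.observe()["position"],go((.4407,-.0545,.026)))
im=look(["die_hole0"]);
for d in arm.trace("die_hole0",im)[:1]:
    c=max(cv2.findContours(d["region"].astype(np.uint8),0,1)[0],key=cv2.contourArea)
    print(cv2.minAreaRect(np.array([at_z(p[0],im,.022)[:2] for p in c]).astype(np.float32)))
```

```text
[ 0.44180183 -0.05417145  0.04088697] (array([-0.12,  0.01,  1.49]), None, 'closing yaw', np.float64(-1.341))
((0.45470157265663147, -0.05817554146051407), (0.09107113629579544, 0.0651475191116333), 78.23617553710938)
```

{"op": "carry_out", "data": {"claw": [4,4,4,4,4,4,4], "delta_pos": [[0,0,0.5],[0,0,0.4],[0,0,0.3],[0,0,0.3],[0,0,0.2],[0,0,0],[0,0,0]], "angular": [[0,0,0],[0,0,0],[0,0,0],[0,0,0],[0,0,0],[0,0,0],[0,0,0]]}}

```text
clock: 9.8
position: [0.441, -0.054, 0.0227]
ee_rot: [3.121, 0.36, 0.0]
force: [-1.2, 1.0, 4.3]
width: 0.538
gripper_force: 20.0
```

The tip stopped at 22.7 mm with only 4 N, so the blank dropped in. Release, rise, look.

{"op": "carry_out", "data": {"claw": [6,6.8,6.8,6.8,6.8,6.8,6.8,6.8,6.8], "delta_pos": [[0,0,0],[0,0,0],[0,0,-0.5],[0,0,-3],[-2,0,-4],[-2,0,-4],[0,0,-4],[0,0,-4],[0,0,0]], "angular": [[0,0,0],[0,0,0],[0,0,0],[0,0,0],[0,0,0],[0,0,0],[0,0,0],[0,0,0],[0,0,0]]}}

```text
clock: 10.7
position: [0.4046, -0.0632, 0.2228]
ee_rot: [3.119, 0.359, 0.014]
force: [0.2, 0.3, 0.3]
width: 0.743
gripper_force: 0.0
```

Run:
```python
from w import *
print(arm.observe()["position"])
im=look(["die_hole0","blank"],f="pics/w3.png"); disc(im,(.44,-.054),z=.030)
g=cv2.imread("pics/w3.png")[60:250,180:400]; cv2.imwrite("pics/w3c.png",cv2.resize(g,None,fx=2.5,fy=2.5))
for d in arm.trace("die_hole0",im)[:1]:
    c=max(cv2.findContours(d["region"].astype(np.uint8),0,1)[0],key=cv2.contourArea)
    print(cv2.minAreaRect(np.array([at_z(p[0],im,.022)[:2] for p in c]).astype(np.float32)))
```

```text
[ 0.40463104 -0.06321007  0.22282072]
wrist blank 0.95 [427.5 196.5] [ 0.4238 -0.2154  0.    ]
wrist blank 0.81 [279.2 146.8] [ 0.4389 -0.0529  0.    ]
blank 0.92 xy 0.4412 -0.0533 d 49.8 col [85. 75. 71.]
((0.44039174914360046, -0.055028654634952545), (0.09160836786031723, 0.09073362499475479), 77.9227294921875)
```

View pics/w3c.png

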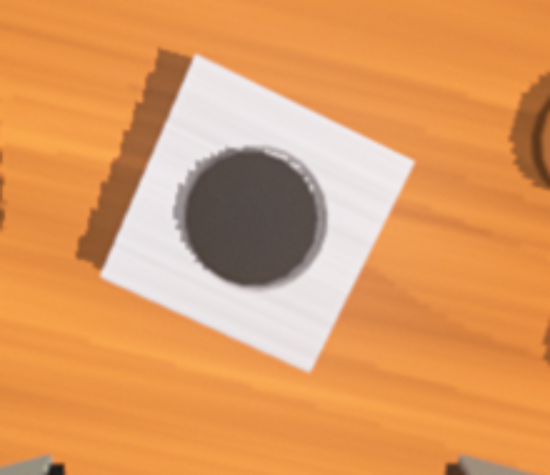

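The crop shows the blank seated in the cavity at crop (252,217), a thin even ring round it, and its 2 mm gap fits a seat at the tip height seen. Next, a look at the press.

{"op": "carry_out", "data": {"claw": [9,9,9,9,9,9,9], "delta_pos": [[2,0.3,-4],[3,0.4,-4],[3,0.4,-4],[3,0.4,-4],[1.5,0,0],[0,0,0],[0,0,0]], "angular": [[0,0,0],[0,0,0],[0,0,0],[0,0,0],[0,0,0],[0,0,0],[0,0,0]]}}

```text
clock: 11.65
position: [0.5259, -0.0493, 0.3753]
ee_rot: [-3.12, -0.361, 0.006]
force: [-0.1, -0.1, -0.2]
width: 0.98
gripper_force: 0.0
```

Run:
```python
from w import *
s=arm.observe(); print(s["position"],np.round(s["joints"],2))
for i in range(2): im=look(["safety_mid","bolt_mid","gate_post","gate_hinge","press"],f="pics/w4.png")
```

```text
[ 0.5259374  -0.04926657  0.37533134] [ 0.23  0.21 -0.3   1.53  0.06  1.41 -1.41]
wrist safety_mid 0.73 [353.2  88.6] [ 0.63   -0.0989  0.134 ]
wrist bolt_mid 0.96 [253.4  74.8] [0.6199 0.0029 0.134 ]
wrist bolt_mid 0.44 [353.4  88.1] [ 0.6305 -0.099   0.134 ]
wrist gate_post 0.89 [166.5  61.9] [0.6116 0.0889 0.138 ]
wrist gate_hinge 0.83 [66.6 56. ] [0.5945 0.2126 0.088 ]
wrist press 0.77 [171.3  73.8] [0.6049 0.1229 0.    ]
wrist safety_mid 0.83 [354.4  89.4] [ 0.6307 -0.1012  0.134 ]
wrist bolt_mid 0.73 [254.1  76.7] [0.6195 0.0016 0.134 ]
wrist gate_post 0.84 [162.9  62.3] [0.6117 0.0924 0.138 ]
wrist gate_hinge 0.82 [65.4 54.5] [0.5971 0.2145 0.088 ]
wrist gate_hinge 0.71 [273.  221.3] [ 0.4608 -0.053   0.088 ]
wrist press 0.73 [169.1  73.3] [0.6065 0.1259 0.    ]
```

View pics/w4.png

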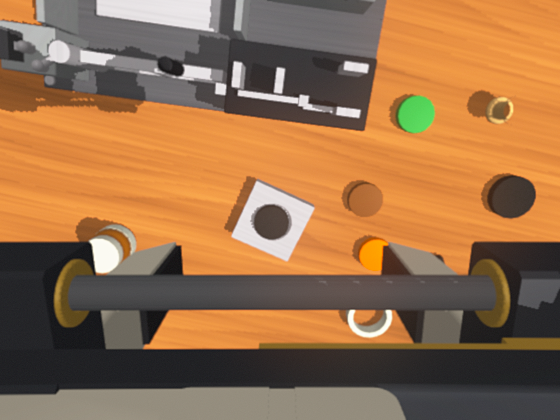

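The view shows safety tabs at about (357,67)/(349,113), bolt tabs at (237,75)/(280,80), post near (168,66), hinge (60,50). I square up to the press and close in for a finer measure.

{"op": "carry_out", "data": {"claw": [9,9,9,9,9], "delta_pos": [[2,0.5,2],[2,0.5,2],[1,0,1],[0,0,0],[0,0,0]], "angular": [[0,0,0.115],[0,0,0],[0,0,0],[0,0,0],[0,0,0]]}}

```text
clock: 12.75
position: [0.5775, -0.0508, 0.3278]
ee_rot: [-3.136, -0.181, 0.0]
force: [-1.5, 0.4, -0.1]
width: 0.981
gripper_force: 0.0
```

Run:
```python
from w import *
s=arm.observe(); print(s["position"],np.round(s["joints"],2))
for i in range(2): im=look(["safety_mid","bolt_mid","gate_post","gate_hinge","press"],f="pics/w5.png")
a=arm.get_image("top"); b=arm.get_image("scene")
# knob height by triangulation
o1,d1=ray((285,142),a); o2,d2=ray((365,268),b)
A=np.stack([d1,-d2],1); t=np.linalg.lstsq(A,o2-o1,rcond=None)[0]; print("knob",(o1+d1*t[0]).round(3),(o2+d2*t[1]).round(3))
g=cv2.imread("pics/w5.png")[0:170,40:440]; cv2.imwrite("pics/w5c.png",cv2.resize(g,None,fx=2,fy=2,interpolation=cv2.INTER_CUBIC))
```

```text
[ 0.57749206 -0.05082433  0.32775422] [ 0.2   0.32 -0.28  1.51  0.09  1.33 -1.54]
wrist safety_mid 0.94 [342.5 134.9] [ 0.6308 -0.1008  0.134 ]
wrist bolt_mid 0.88 [234.3 132.1] [ 0.6219 -0.0008  0.134 ]
wrist gate_post 0.78 [131.4 133.2] [0.6103 0.092  0.138 ]
wrist gate_hinge 0.62 [ 31.4 129.3] [0.5971 0.2138 0.088 ]
wrist press 0.94 [148.7 127.1] [0.6067 0.1235 0.    ]
wrist safety_mid 0.95 [339.5 138.4] [ 0.6278 -0.099   0.134 ]
wrist bolt_mid 0.83 [232.1 134.2] [6.202e-01 6.000e-04 1.340e-01]
wrist gate_post 0.72 [133.  131.3] [0.6127 0.0903 0.138 ]
wrist gate_post 0.66 [ 31.6 131. ] [0.6022 0.1814 0.138 ]
wrist gate_hinge 0.59 [ 33.3 132.5] [0.5947 0.2118 0.088 ]
wrist press 0.58 [147.8 128.5] [0.6056 0.1242 0.    ]
knob [ 0.768 -0.025  0.076] [ 0.773 -0.022  0.078]
```

View pics/w5c.png

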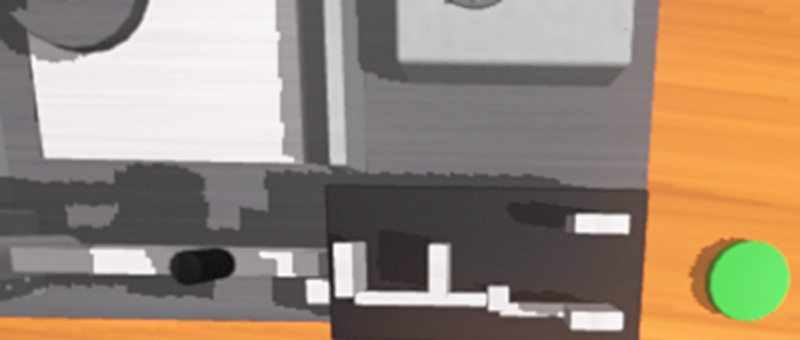

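The crop shows safety tabs at crop (602,223)/(597,320), bolt tabs at (343,270)/(439,269), post top at about (185,267), and housing corners at (328,186) and (647,191).

Run:
```python
from w import *
im=arm.get_image("wrist")
P={k:at_z(np.array(c)/2+[40,0],im,z) for k,c,z in [("s_far",(602,223),.133),("s_near",(597,318),.133),("b_left",(343,270),.133),("b_right",(439,270),.133),("h0",(328,186),.09),("h1",(647,191),.09),("post",(188,267),.138)]}
for k,p in P.items(): print(k,p.round(4))
d=P["h1"]-P["h0"]; print("yaw h",np.arctan2(d[0],-d[1]))
d=P["s_far"]-P["s_near"]; print("yaw s",np.arctan2(d[1],d[0]),np.linalg.norm(d),(P["s_far"]+P["s_near"])/2)
d=P["b_right"]-P["b_left"]; print("yaw b",np.arctan2(d[0],-d[1]),np.linalg.norm(d),(P["b_left"]+P["b_right"])/2)
# bright blobs
g=im["frame"].min(2)[:175,180:370]; n,l,st,ce=cv2.connectedComponentsWithStats((g>215).astype(np.uint8))
for i in range(1,n):
    if st[i,4]>60: print(st[i],(ce[i]+[180,0]).round(1))
```

```text
s_far [ 0.6517 -0.0966  0.133 ]
s_near [ 0.6086 -0.101   0.133 ]
b_left [0.6171 0.0196 0.133 ]
b_right [ 0.6223 -0.0247  0.133 ]
h0 [0.6546 0.0375 0.09  ]
h1 [ 0.6705 -0.1234  0.09  ]
post [0.6107 0.0891 0.138 ]
yaw h 0.09899882071632705
yaw s 0.10035561014430638 0.043347104121294805 [ 0.63014883 -0.09882092  0.133     ]
yaw b 0.1148718835867609 0.04459222883195188 [ 0.61970181 -0.00251887  0.133     ]
[148 107  27   9 222] [340.9 111.2]
[ 27 122   9  26 214] [211.3 134.3]
[ 38 123  65  29 525] [252.9 143.5]
[  0 126   7  12  68] [182.6 131.2]
[ 14 140  10  11 107] [198.4 145.1]
[105 144  24  14 144] [291.7 150.8]
[146 156  25   9 204] [338.3 159.8]
```

{"op": "carry_out", "data": {"claw": [9.1,9.1,9.1,9.1,9.1,9.1,9.1,9.1,9.1,9.1,9.1,9.1,9.1,9.1], "delta_pos": [[2.5,2.5,2],[2.8,2.9,2],[0,0,0],[0,0,0],[0,0,0],[0,0,0],[0,0,0],[0,0,0],[0,0,0],[0,0,0],[0,0,0],[0,0,0],[0,0,0],[0,0,0]], "angular": [[0,0,0.144],[0,0,0.144],[0,0,0.144],[0,0,0.144],[0,0,0.144],[0,0,0.144],[0,0,0.144],[0,0,0.144],[0,0,0.144],[0,0,0.144],[0,0,0.144],[0,0,0],[0,0,0],[0,0,0]]}}

```text
clock: 14.9
position: [0.6318, -0.1023, 0.2838]
ee_rot: [2.397, -2.026, -0.013]
force: [-0.2, -0.4, 0.4]
width: 0.993
gripper_force: 0.0
```

Run:
```python
from w import *
s=arm.observe(); print(s["position"],s["ee_rot"],np.round(s["joints"],2))
im=look(["safety_mid","bolt_mid"],f="pics/w6.png"); 
print(go((.6358,-.0983,.105),.105))
```

```text
[ 0.63175554 -0.10226465  0.2838149 ] [ 2.39687129 -2.02569994 -0.01275565] [-0.19  0.44  0.41  1.46 -0.18  1.28 -2.74]
wrist safety_mid 0.8 [285.8 198.4] [ 0.6273 -0.0977  0.134 ]
wrist bolt_mid 0.57 [274.9 302.1] [ 6.207e-01 -1.000e-04  1.340e-01]
(array([-0.38, -0.64, 17.9 ]), np.float64(0.06), 'closing yaw', np.float64(-2.977))
```

Joint 7 sits at its limit, so I turn the other way by a half turn for the same grasp.

{"op": "carry_out", "data": {"claw": [9.1,9.1,9.1,9.1,9.1,9.1,9.1,9.1,9.1,9.1,9.1,9.1,9.1,9.1,9.1,9.1,9.1,9.1,9.1,9.1], "delta_pos": [[0,0,0],[0,0,0],[0,0,0],[0,0,0],[0,0,0],[0,0,0],[0,0,0],[0,0,0],[0,0,0],[0,0,0],[0,0,0],[0,0,0],[0,0,0],[0,0,0],[0,0,0],[0,0,0],[0,0,0],[0,0,0],[0,0,0],[0,0,0]], "angular": [[0,0,-0.145],[0,0,-0.145],[0,0,-0.145],[0,0,-0.145],[0,0,-0.145],[0,0,-0.145],[0,0,-0.145],[0,0,-0.145],[0,0,-0.145],[0,0,-0.145],[0,0,-0.145],[0,0,-0.145],[0,0,-0.145],[0,0,-0.145],[0,0,-0.145],[0,0,-0.145],[0,0,-0.145],[0,0,-0.145],[0,0,-0.145],[0,0,-0.145]]}}

```text
clock: 17.05
position: [0.6316, -0.104, 0.2845]
ee_rot: [-2.296, -2.136, 0.006]
force: [-0.1, 0.2, -1.0]
width: 0.994
gripper_force: 0.0
```

Run:
```python
from w import *
s=arm.observe(); print(s["position"],R.from_rotvec(s["ee_rot"]).as_matrix().round(3),np.round(s["joints"],2))
for i in range(2):im=look(["safety_mid","bolt_mid"],f="pics/w7.png"); 
print(go((.6358,-.0983,.105),.105))
```

```text
[ 0.63160043 -0.10404391  0.28450932] [[ 0.072  0.997 -0.007]
 [ 0.997 -0.072  0.002]
 [ 0.001 -0.007 -1.   ]] [ 0.22  0.44 -0.22  1.42  0.09  1.29 -0.07]
wrist safety_mid 0.84 [281.3 187.6] [ 0.6315 -0.0978  0.134 ]
wrist bolt_mid 0.72 [256.4  66.1] [ 6.192e-01 -4.000e-04  1.340e-01]
wrist safety_mid 0.78 [280.2 186.5] [ 0.6307 -0.0968  0.134 ]
wrist bolt_mid 0.61 [254.9  66.6] [ 6.189e-01 -6.000e-04  1.340e-01]
wrist bolt_mid 0.39 [317.  333.1] [ 0.6534 -0.2382  0.134 ]
(array([ 0.56,  0.51, 17.92]), np.float64(-0.187), 'closing yaw', np.float64(-0.082))
```

{"op": "carry_out", "data": {"claw": [9.1,9.1,9.1,9.1,9.1,9.1,9.1,9.1], "delta_pos": [[0,0,0],[0,0,0],[0.6,0.5,3],[0,0,4],[0,0,4],[0,0,2.5],[0,0,0],[0,0,0]], "angular": [[0,0,-0.1],[0,0,-0.09],[0,0,0],[0,0,0],[0,0,0],[0,0,0],[0,0,0],[0,0,0]]}}

```text
clock: 18.15
position: [0.6352, -0.0967, 0.1497]
ee_rot: [-2.09, -2.336, 0.006]
force: [0.7, -0.9, 0.0]
width: 0.988
gripper_force: 0.0
```

Run:
```python
from w import *
s=arm.observe(); print(s["position"],R.from_rotvec(s["ee_rot"]).as_matrix().round(3))
im=look(["safety_mid","bolt_mid"],f="pics/w8.png"); 
print(go((.6358,-.098,.105),.105))
```

```text
[ 0.6351735  -0.09674069  0.14974823] [[-0.111  0.994 -0.008]
 [ 0.994  0.111  0.001]
 [ 0.002 -0.008 -1.   ]]
wrist safety_mid 0.8 [268.3 256.6] [ 0.6297 -0.0999  0.134 ]
wrist bolt_mid 0.79 [265.5  44.1] [ 0.6185 -0.002   0.134 ]
(array([-0.12, -0.03,  4.62]), np.float64(0.007), 'closing yaw', np.float64(0.112))
```

View pics/w8.png

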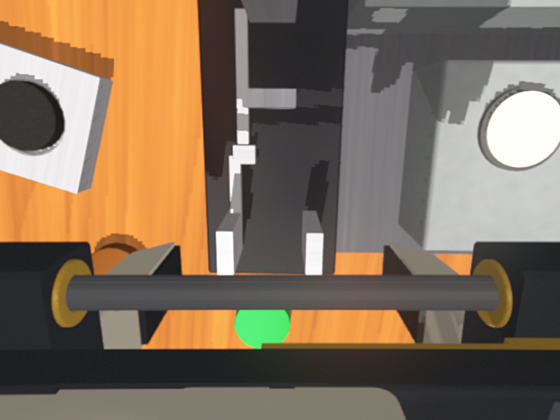

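The view shows the two safety tabs at (226,250) and (314,250), both between the open fingers (180 and 388). The stop lies at (244,155), clear of them. Descend and squeeze.

{"op": "carry_out", "data": {"claw": [9.1,9.1,9.1,9.1,7,6,5,4.5,4,3.5,3.5,3.5,3.5,3.5], "delta_pos": [[-0.2,0,2],[0,0,1.5],[0,0,0.9],[0,0,0],[0,0,0],[0,0,0],[0,0,0],[0,0,0],[0,0,0],[0,0,0],[0,0,0],[0,0,0],[0,0,0],[0,0,0]], "angular": [[0,0,0],[0,0,0],[0,0,0],[0,0,0],[0,0,0],[0,0,0],[0,0,0],[0,0,0],[0,0,0],[0,0,0],[0,0,0],[0,0,0],[0,0,0],[0,0,0]], "force": 35}}

```text
clock: 19.7
position: [0.636, -0.0988, 0.1053]
ee_rot: [-2.09, -2.338, 0.004]
force: [4.2, 0.2, -4.3]
width: 0.415
gripper_force: 34.9
```

Squeezed fully (38 mm). Now release, lift and turn over to the bolt catch.

{"op": "carry_out", "data": {"claw": [6,8.4,8.4,8.4,8.4,8.4,8.4,8.4,8.4,8.4,8.4,8.4,8.4,8.4,8.4,8.4,8.4,8.4,8.4,8.4], "delta_pos": [[0,0,0],[0,0,0],[0,0,-2],[0,0,-3],[0,0,-3],[3,-0.2,0],[3,-0.2,0],[3.1,-0.1,0],[0,0,0],[0,0,0],[0,0,0],[0,0,0],[0,0,0],[0,0,0],[0,0,0],[0,0,0],[0,0,0],[0,0,0],[0,0,0],[0,0,0]], "angular": [[0,0,0],[0,0,0],[0,0,0],[0,0,0],[0,0,0],[0,0,0],[0,0,0],[0,0,0],[0,0,0.143],[0,0,0.143],[0,0,0.143],[0,0,0.143],[0,0,0.143],[0,0,0.143],[0,0,0.143],[0,0,0.143],[0,0,0.143],[0,0,0.143],[0,0,0.143],[0,0,0]]}}

```text
clock: 21.7
position: [0.62, -0.0087, 0.1854]
ee_rot: [-3.135, -0.169, 0.013]
force: [0.4, -0.7, -0.7]
width: 0.916
gripper_force: 0.0
```

Run:
```python
from w import *
s=arm.observe(); print(s["position"],s["width"],R.from_rotvec(s["ee_rot"]).as_matrix().round(3),np.round(s["joints"],2))
im=look(["safety_mid","bolt_mid","gate_post"],f="pics/w9.png"); look(["gate_post"],"scene")
print(go((.6204,-.0085,.105),1.676))
im=arm.get_image("wrist"); p=[proj(at,im) for at in [(.6173,.0199,.133),(.6221,-.0249,.133)]]; print(np.round(p,1))
g=im["frame"].min(2); n,l,st,ce=cv2.connectedComponentsWithStats((g>200).astype(np.uint8))
for i in range(1,n):
    if st[i,4]>150: print(st[i],ce[i].round(1),at_z(ce[i],im,.133).round(4))
```

```text
[ 0.61996869 -0.00866125  0.18536887] 0.9156765908352228 [[ 0.994  0.108 -0.008]
 [ 0.108 -0.994  0.001]
 [-0.008 -0.002 -1.   ]] [-0.14  0.47  0.1   1.64 -0.06  1.05 -1.48]
wrist safety_mid 0.72 [437.6 233.4] [ 0.6277 -0.0997  0.134 ]
wrist gate_post 0.89 [111.4 232.2] [0.6092 0.0902 0.138 ]
scene gate_post 0.97 [336.1 199.9] [0.6022 0.093  0.138 ]
(array([ 0.09, -0.03,  8.03]), np.float64(0.007), 'closing yaw', np.float64(-1.459))
[[233.9 228.9]
 [309.8 229.3]]
[    7     0   177   110 13395] [113.   56.5] [0.7052 0.0904 0.133 ]
[ 282    0  171   59 6630] [384.4  28. ] [ 0.7345 -0.0488  0.133 ]
[307   0  53  14 535] [332.7   5.3] [ 0.7421 -0.0208  0.133 ]
[220  31  11  64 505] [224.9  66.2] [0.7071 0.0317 0.133 ]
[420 188  44  15 603] [441.5 194.5] [ 0.6515 -0.0976  0.133 ]
[302 211  36  39 519] [315.3 234.7] [ 0.6191 -0.0286  0.133 ]
[340 210  38  19 347] [352.1 220.3] [ 0.6304 -0.0489  0.133 ]
[204 221  16  15 213] [211.5 228.8] [0.6159 0.0331 0.133 ]
[245 232  55   8 430] [272.1 235.5] [ 0.6157 -0.0031  0.133 ]
[414 239  42  14 527] [434.7 245. ] [ 0.6207 -0.1003  0.133 ]
[272 320  81  23 976] [302.8 334.6] [ 0.5512 -0.0296  0.133 ]
```

{"op": "carry_out", "data": {"claw": [8.4,8.4,8.4,8.4,8.4,7,6,5,4.5,4,3.5,3.5,3.5,3.5,3.5], "delta_pos": [[0.1,0,3],[0,0,2.5],[0,0,1.5],[0,0,1],[0,0,0],[0,0,0],[0,0,0],[0,0,0],[0,0,0],[0,0,0],[0,0,0],[0,0,0],[0,0,0],[0,0,0],[0,0,0]], "angular": [[0,0,0],[0,0,0],[0,0,0],[0,0,0],[0,0,0],[0,0,0],[0,0,0],[0,0,0],[0,0,0],[0,0,0],[0,0,0],[0,0,0],[0,0,0],[0,0,0],[0,0,0]], "force": 35}}

```text
clock: 23.55
position: [0.6213, -0.0093, 0.106]
ee_rot: [-3.135, -0.172, 0.01]
force: [0.6, -1.3, 5.7]
width: 0.416
gripper_force: 35.0
```

Both catches are in. Lift, and go over the gate's post with the same heading (fingers closing along press y).

{"op": "carry_out", "data": {"claw": [6,7,7,6,6,6,6,6,6,6,6], "delta_pos": [[0,0,0],[0,0,0],[0,0,-2],[0,0,-3.5],[0,0,-3.5],[0,-3,0],[0,-3.5,0],[0,-3.5,0],[0,0,0],[0,0,0],[0,0,0]], "angular": [[0,0,0],[0,0,0],[0,0,0],[0,0,0],[0,0,0],[0,0,0],[0,0,0],[0,0,0],[0,0,0],[0,0,0],[0,0,0]]}}

```text
clock: 24.65
position: [0.6102, 0.0892, 0.1952]
ee_rot: [-3.136, -0.171, 0.013]
force: [0.1, -0.6, -0.5]
width: 0.658
gripper_force: 0.0
```

Run:
```python
from w import *
s=arm.observe(); print(s["position"],s["width"],R.from_rotvec(s["ee_rot"]).as_matrix().round(3),np.round(s["joints"],2))
for i in range(2): im=look(["bolt_mid","gate_post","gate_hinge"],f="pics/w10.png")
look(["gate_post"],"scene")
print(go((.6105,.0905,.100),1.676))
```

```text
[0.61019536 0.08923077 0.19523183] 0.6576125536406472 [[ 0.994  0.109 -0.009]
 [ 0.109 -0.994  0.001]
 [-0.009 -0.001 -1.   ]] [-0.29  0.45  0.08  1.63 -0.04  1.07 -1.65]
wrist bolt_mid 0.82 [429.8 226.9] [ 0.6188 -0.0009  0.134 ]
wrist gate_post 0.71 [281.6 226.8] [0.6102 0.0899 0.138 ]
wrist gate_hinge 0.72 [115.6 205.7] [0.5972 0.2112 0.088 ]
wrist gate_hinge 0.22 [247.  185.6] [0.6227 0.1166 0.088 ]
wrist bolt_mid 0.89 [431.1 227. ] [ 0.619  -0.0017  0.134 ]
wrist gate_post 0.98 [280.3 226.3] [0.6106 0.0908 0.138 ]
wrist gate_hinge 0.84 [116.8 207.3] [0.5963 0.2106 0.088 ]
scene gate_post 0.66 [337.1 201. ] [0.6069 0.0909 0.138 ]
(array([0.09, 0.01, 9.55]), np.float64(0.004), 'closing yaw', np.float64(-1.461))
```

View pics/w10.png

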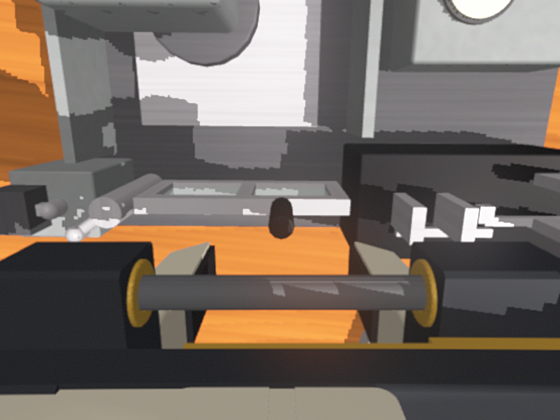

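The post top is at (281,225), centred between the fingers, the hinge is at about (116,206), and the bolt tabs are squeezed at (405,217)/(455,217). Descend and grip the post.

{"op": "carry_out", "data": {"claw": [6,6,6,6,4,3,1,1,1,1,1], "delta_pos": [[0,0,3],[0,0,3],[0,0,2],[0,0,1.2],[0,0,0],[0,0,0],[0,0,0],[0,0,0],[0,0,0],[0,0,0],[0,0,0]], "angular": [[0,0,0],[0,0,0],[0,0,0],[0,0,0],[0,0,0],[0,0,0],[0,0,0],[0,0,0],[0,0,0],[0,0,0],[0,0,0]], "force": 35}}

```text
clock: 26.25
position: [0.6099, 0.0899, 0.104]
ee_rot: [-3.136, -0.172, 0.011]
force: [0.3, -3.6, 2.6]
width: 0.165
gripper_force: 35.0
```

Run:
```python
from w import *
s=arm.observe(); p=s["position"]; print(p,s["width"]*91.8)
Rm=R.from_rotvec(s["ee_rot"]).as_matrix(); H=np.array([.5967,.2113])
v=p[:2]-H; r=np.linalg.norm(v); a0=np.arctan2(v[1],v[0]); print(r,a0)
prev=p[:2]
A=np.r_[np.linspace(0,1.6,21)]
for i,a in enumerate(A[1:]):
    q=H+r*np.array([np.cos(a0-a),np.sin(a0-a)]); d=np.r_[q-prev,0]; print(i,round(a,2),(Rm.T@d*100).round(2)[:2]); prev=q
```

```text
[0.60992054 0.08986139 0.10397854] 15.158043088596886
0.1221561263825165 -1.4623573732722182
0 0.08 [-0.98 -0.04]
1 0.16 [-0.97 -0.12]
2 0.24 [-0.96 -0.19]
3 0.32 [-0.94 -0.27]
4 0.4 [-0.91 -0.34]
5 0.48 [-0.88 -0.42]
6 0.56 [-0.85 -0.49]
7 0.64 [-0.81 -0.55]
8 0.72 [-0.76 -0.61]
9 0.8 [-0.71 -0.67]
10 0.88 [-0.65 -0.73]
11 0.96 [-0.59 -0.78]
12 1.04 [-0.53 -0.82]
13 1.12 [-0.46 -0.86]
14 1.2 [-0.39 -0.9 ]
15 1.28 [-0.32 -0.92]
16 1.36 [-0.24 -0.95]
17 1.44 [-0.17 -0.96]
18 1.52 [-0.09 -0.97]
19 1.6 [-0.01 -0.98]
```

{"op": "carry_out", "data": {"claw": [1,1,1,1,1,1], "delta_pos": [[-1,0,0],[-1,-0.1,0],[-1,-0.2,0],[-0.9,-0.3,0],[-0.9,-0.3,0],[-0.9,-0.4,0]], "angular": [[0,0,0],[0,0,0],[0,0,0],[0,0,0],[0,0,0],[0,0,0]], "force": 50}}

```text
clock: 26.85
position: [0.5538, 0.0958, 0.104]
ee_rot: [-3.136, -0.169, 0.004]
force: [16.9, -4.0, -16.0]
width: 0.165
gripper_force: 50.0
```

{"op": "carry_out", "data": {"claw": [1,1,1,1,1,1,1,1], "delta_pos": [[-0.9,-0.5,0],[-0.8,-0.6,0],[-0.8,-0.6,0],[-0.7,-0.7,0],[-0.7,-0.7,0],[-0.6,-0.8,0],[-0.5,-0.8,0],[-0.5,-0.9,0]], "angular": [[0,0,0],[0,0,0],[0,0,0],[0,0,0],[0,0,0],[0,0,0],[0,0,0],[0,0,0]]}}

```text
clock: 27.65
position: [0.4887, 0.1434, 0.1039]
ee_rot: [3.135, 0.167, -0.019]
force: [-2.4, -11.7, 2.0]
width: 0.161
gripper_force: 50.0
```

{"op": "carry_out", "data": {"claw": [1,1,1,1,1,1,1,1,1], "delta_pos": [[-0.4,-0.9,0],[-0.3,-0.9,0],[-0.2,-0.9,0],[-0.2,-1,0],[-0.1,-1,0],[0,-1,0],[0,0,0],[0,0,0],[0,0,0]], "angular": [[0,0,0],[0,0,0],[0,0,0],[0,0,0],[0,0,0],[0,0,0],[0,0,0],[0,0,0],[0,0,0]]}}

```text
clock: 28.55
position: [0.4658, 0.2002, 0.1036]
ee_rot: [3.135, 0.174, -0.031]
force: [-19.8, -6.5, 13.9]
width: 0.14
gripper_force: 50.9
```

Run:
```python
from w import *
s=arm.observe(); p=s["position"]; v=p[:2]-[.5967,.2113]; print(p,s["width"]*91.8,np.linalg.norm(v),"gate",-1.4624-np.arctan2(v[1],v[0]),s["force"],np.abs(s["dq"]).max())
look(["gate_post","gate_hinge","die_hole0"],"wrist"); look(["gate_post","blank"],"scene"); im=look(["gate_post","safety_mid","bolt_mid","blank"],"top")
```

```text
[0.46582839 0.20015681 0.10364361] 12.813277431350116 0.13134514786319743 gate 1.594251552551212 [-19.79504724  -6.47461974  13.93380714] 0.000792949904686283
wrist gate_post 0.69 [279.9 270.6] [0.4789 0.2028 0.138 ]
scene gate_post 0.6 [319.3 163.1] [0.465  0.2058 0.138 ]
scene blank 0.74 [216.4 265.1] [ 0.4144 -0.2063  0.    ]
scene blank 0.65 [273.3 306.8] [ 0.6288 -0.2159  0.    ]
top bolt_mid 0.96 [280.4 174.2] [ 0.6255 -0.0053  0.134 ]
top blank 0.71 [324.  213.4] [ 0.505  -0.1779  0.    ]
top blank 0.61 [337.2 234.6] [ 0.4218 -0.2269  0.    ]
```

The radius has grown to 131 mm (the post is near the pads' edge), so I move back in along the gate by 9 mm.

{"op": "carry_out", "data": {"claw": [1,1,1,1,1,1], "delta_pos": [[0.3,0,0],[0.3,0,0],[0.3,0,0],[0.1,0,0],[0,0,0],[0,0,0]], "angular": [[0,0,0],[0,0,0],[0,0,0],[0,0,0],[0,0,0],[0,0,0]], "force": 30}}

```text
clock: 29.75
position: [0.4708, 0.2008, 0.1024]
ee_rot: [3.133, 0.176, -0.045]
force: [-33.0, -6.8, 19.2]
width: 0.162
gripper_force: 30.0
```

Run:
```python
from w import *
s=arm.observe(); p=s["position"]; v=p[:2]-[.5967,.2113]; print(p,s["width"]*91.8,np.linalg.norm(v),"gate",-1.4624-np.arctan2(v[1],v[0]),s["force"])
im=look(["gate_post","gate_hinge","die_hole0"],"wrist","pics/w11.png");look(["gate_post"],"scene")
```

```text
[0.47081942 0.20080019 0.10239938] 14.912346566509248 0.12631771962910923 gate 1.5959744323962755 [-33.00697489  -6.76063636  19.1846284 ]
scene gate_post 0.9 [320.2 165.3] [0.4739 0.1981 0.138 ]
scene gate_post 0.47 [172.1 390.2] [ 0.6695 -0.5602  0.138 ]
```

The post is back within the pads (14.9 mm). Relieve the leftover friction load by easing the command back.

{"op": "carry_out", "data": {"claw": [1,1,1,1,1], "delta_pos": [[-0.2,0,0],[-0.2,0,0],[0,0,0],[0,0,0],[0,0,0]], "angular": [[0,0,0],[0,0,0],[0,0,0],[0,0,0],[0,0,0]]}}

```text
clock: 30.55
position: [0.4708, 0.2004, 0.1024]
ee_rot: [3.134, 0.174, -0.034]
force: [-18.1, -5.2, 3.1]
width: 0.171
gripper_force: 30.0
```

Run:
```python
from w import *
s=arm.observe(); p=s["position"]; v=p[:2]-[.5967,.2113]; print(p,s["width"]*91.8,np.linalg.norm(v),"gate",-1.4624-np.arctan2(v[1],v[0]),s["force"],np.abs(s["dq"]).max(),s["clock"])
im=arm.get_image("top"); [print(k,d["conf"],px(d["centre"])) for k in ["gate","gate_post","blank"] for d in (arm.look_for(k,im) or [])[:3]]
look(["gate_post","safety_mid","bolt_mid"],"scene","pics/s11.png")
```

```text
[0.47080998 0.20043612 0.10244906] 15.703116479965269 0.12635790429264182 gate 1.5931093225182076 [-18.10263826  -5.1601616    3.05756673] 0.0016532371433722179 30.55
gate 0.54 [206.192 276.192]
blank 0.69 [337.12  233.604]
blank 0.61 [324.296 212.016]
blank 0.5 [292.32  230.496]
scene gate_post 0.65 [319.5 165.6] [0.473  0.1955 0.138 ]
scene gate_post 0.28 [190.5 283.2] [ 0.5048 -0.3597  0.138 ]
scene safety_mid 0.94 [303.6 246.2] [ 0.6353 -0.1011  0.134 ]
scene safety_mid 0.18 [257.9 235. ] [ 0.52   -0.1421  0.134 ]
scene bolt_mid 0.71 [282.2 192. ] [0.4602 0.0309 0.134 ]
scene bolt_mid 0.69 [320.3 222.2] [ 0.6175 -0.004   0.134 ]
```

```bash
python3 -c "
from cell import arm
print(arm.sign_off())"
```

```text
the job is handed in; nothing more can be done
None
```

I handed the job in at about 31 s: the blank is seated in the die, the safety catch and then the bolt catch are squeezed in, and the gate is held open at about 1.59 rad by a grip on its post; the hand-in returned no verdict, and I judged these results from the cameras and the arm's readings.

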